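# Discard used stoppers through a spring-shutter drop box

## Robot

A 7-joint arm with a two-finger parallel gripper is mounted at the origin on the work surface; the furniture and walls round the work are solid. World frame = base frame: x ahead of the robot, y to its left, z up, the work surface at z = 0. Lengths are in mm, angles in rad, forces in N, time in s.
With the tool pointing down it reaches from about 400 to 875 mm from the base axis. Payload 6.5 kg.
Tool frame: the origin (TCP) lies on the centre line of the jaws, within the pads' length; the fingertips stand arm.tip_extent ahead of it and the grasp point (between the pads) lies 5 mm behind it (arm.tip_extent is the distance from the TCP to the fingertips, in mm); z points along the fingers, y is the direction in which the jaws open and shut (so a half turn about z gives the same grasp; the last joint's range is limited). The gripper opens to 85 mm and grips with 20 to 120 N. Pads are 22 mm wide; open, the fingers measure 114 mm over their backs; the gripper's body (76 mm by 85 mm) begins 54 mm behind the grasp point. The pads swing forward as they close: fully open they stand 13 mm farther back than shut.
Start: joints at [-1.176, 0.536, -0.004, 1.538, 0.003, 1.067, -0.071], TCP at [289.026, 582.198, 245.29] pointing down, gripper open.
Joint ranges: [-2.7, 2.7], [-0.37, 2.16], [-1.27, 1.26], [0.24, 2.4], [-1.31, 4.45], [0.19, 1.91], [-2.76, 2.76]. Speed limits (rad/s): [2.39, 2.39, 3.14, 3.14, 3.14, 3.14, 3.14].

## Interface

Orientations are given as a unit quaternion [w, x, y, z].
In Python, from cell import arm gives the robot as it stands. The module is installed in compiled form; this text tells all that it offers.
- The arm moves only by the tool apply_moves, never from a script. Its argument "deltas" is a list that holds one entry, the list of rows, each a list of 7 numbers: the shift along the world's x, y, z in cm, then the turn, a rotation vector about the world's x, y, z in rad, then the closure, from 0 (fully open) to 1 (shut). In form: [[[x, y, z, wx, wy, wz, claw], ...]]. A call has 1 to 20 rows; each row is the pose to reach, as a shift and turn from the pose commanded when the call began; what a row does not reach only later rows make up. A row lasts 1/12 s, in which the tool goes at most 41.7 mm and 7.16 degrees, less where a joint would pass 70% of its speed; a pose out of reach is approached as far as the arm can. A call with a gripper value outside its range is refused whole. The fingers move at their own pace and stop on an object; the grip force is fixed at half the most. Time passes only in rows, so rows that repeat a pose let the fingers close. It gives the time, the measured TCP pose, the force and the opening at its end, in the units of the state.
- arm.observe(): the state, without advancing time (a new reading comes with each control period).
- arm.grab_frame(name): name is "side" or "top"; returns a dict with "frame" (420x560x3 uint8, red, green, blue), "intrinsics" (3x3 intrinsics, pixels), "dist" ([k1, k2, p1, p2, k3] as OpenCV has them; the pictures are not rectified), "R" (3x3) and "t" (3): a world point X has camera coordinates R X + t. Camera axes: x right, y down, z forward; pixel columns grow to the right and rows downward; lengths in mm; the calibration is good to about 2 mm. A picture is of the moment at which its call begins. There is no depth.
- arm.sign_off(): hands the job in, once; it reports no verdict.
The state is a dict: "clock": time; "qpos": joint angles; "qvel": joint speeds; "joint_torque": joint torques, N m; "eef_pos": TCP position; "tool_rot": TCP orientation; "contact_force": force on the tool from outside, world axes, zero at the start; "torque": the same for the moment, N m; "grip_width": finger opening in mm.
Only numpy, scipy, OpenCV 4.12 (cv2) and the standard library are available. Lean on these libraries where they do the work, as an engineer would, in place of code of your own. Each camera call takes 0.05 s, during which the arm holds its last target. There are 200 camera calls.

## Task

Tip the two used rubber stoppers out of the small open cup into the steel hopper of the waste drop box while its shutter is still shut, and stand the empty cup upright on the bench again. Then push the red-handled lever forward (away from the robot) against its spring right up to its stop, so that the shutter opens and both stoppers fall into the box below, and finish while still holding the lever there against its stop: do not let go. Leave the white-capped reagent bottle and the brown dropper bottle where they are.

Things in the scene. Friction and masses are not known exactly. Their poses are not given: they have to be found in the camera images.
- cup_center (a point): Centre (half-way up, 26 mm above its underside) of the loose open grey-white plastic cup: round, 52 mm tall, 54 mm across the rim, tapering to 43 mm at the foot, wall about 2 mm, about 40 g; z is its own upright axis, towards the mouth. At the start it stands upright on the bench with the two stoppers inside.
- stopper_1_center (a point): Centre of a loose red rubber stopper, 21 mm across the wide top, 20 mm tall, about 12 g. Starts in the cup, the two one on top of the other. Rubber: it slides out of the cup only when the cup is tipped well past level (mouth pointing some 40 degrees or more below the horizontal).
- stopper_2_center (a point): Centre of a loose red rubber stopper, 21 mm across the wide top, 20 mm tall, about 12 g. Starts in the cup, the two one on top of the other. Rubber: it slides out of the cup only when the cup is tipped well past level (mouth pointing some 40 degrees or more below the horizontal).
- drop_box: Waste drop box, fixed to the bench; origin on the bench right under the hopper's axis, x roughly away from the robot, y roughly to the robot's left, z up. White catch box with a clear front window, x -67 to +67 mm, y -72 to +116 mm, deck top 94 mm above the bench; inner floor 6 mm above the bench. An 82 mm hole in the deck lies under the hopper.
- hopper_mouth (a point): Centre of the hopper's open mouth at rim height, 160 mm above the bench. The hopper is a steel tube over the box, inside diameter 82 mm, outside 94 mm, 104 to 160 mm above the bench; the shutter disc (top 101 mm above the bench) closes it below.
- lever_grip (a point): Centre line of the red upright round handle of the lever, 156 mm above the bench; the handle is 16 mm thick and free from 118 to 178 mm above the bench, with nothing within 40 mm of it but the lever bar beneath. It goes round with the lever. The room's back wall stands at x = 0.66 m: mind the gripper's body.
- lever_pivot (a point): Point on the lever's upright pivot axis at lever_grip's height; x 0, y +90 mm in the drop box frame. The handle goes round it on a level circle of 90 mm radius, clockwise seen from above as it is pushed: from 30 degrees on the -x side of the box's +y axis (shut) to 30 degrees on the +x side (stop). The shutter disc then swings out on the box's -x side, 125 mm in front of the hopper axis.
- lever_arm (a joint): Lever angle (rad): 0 shut, grows as the handle is pushed forward, hard stop at 1.05 (shutter fully open). A spring always drives it back to 0: at the handle it takes about 3 N to start and 7.5 N at the stop.
- reagent_bottle: Bystander: reagent bottle with white cap, 52 mm across, 106 mm tall; origin at the centre of its underside.
- dropper_bottle: Bystander: small brown bottle with a black dropper cap, 33 mm across, 102 mm tall; origin at the centre of its underside.
Not all that is in view belongs to the job. What is shaped like the part that bears cup_center but orange is not meant.

How it is judged:
By the outcome, as a careful person would: the job done as asked, in the order asked, and still so for the second after the job is handed in, while the arm keeps its last pose, push and grip.
It also fails if it takes over 72 s, if anything falls off the work surface, if the arm or the gripper's body presses on something with over 40 N, if the wrist force passes 120 N, or if a joint passes its speed limit or range.

## Working session

There is one attempt and no reset: what is moved stays moved. The work goes in short steps, Python scripts to look and compute and a tool call to move; the robot and the scene stay as the last step left them, time stands still between calls to the robot, and variables do not carry over. Pictures are saved under pics/ and viewed, about 8 in all and at most 12, crops included, and the job is handed in when it is done.

Besides the shell and the picture viewer there is one more tool, called after "Request:" as a command line: name --argument value ..., lists and objects as JSON in quotes. apply_moves: Moves the arm, as the interface text tells. Its arguments: {"type":"object","properties":{"deltas":{"type":"array","items":{"type":"array","items":{"type":"array","items":{"type":"number"}}}}},"required":["deltas"]}

```bash
mkdir -p pics
python3 - <<'E'
from cell import arm
import cv2,pickle
print(arm.tip_extent); s=arm.observe(); print({k:s[k] for k in('clock','eef_pos','tool_rot','grip_width','contact_force')})
for n in('side','top'):
    f=arm.grab_frame(n); pickle.dump(f,open(n+'0.pkl','wb')); cv2.imwrite(f'pics/{n}0.png',cv2.resize(f['frame'][:,:,::-1],(800,600),interpolation=cv2.INTER_CUBIC))
    print(n,f['intrinsics'],f['dist'],f['R'],f['t'])
E
```

```text
14.0
{'clock': 0.0, 'eef_pos': array([288.77640539, 581.6714765 , 244.41574695]), 'tool_rot': array([-1.25006150e-04,  2.28326544e-01,  9.73584239e-01, -8.38087076e-04]), 'grip_width': 85.32942804697132, 'contact_force': array([ 0.87440777, -0.02413697,  0.44021904])}
side [[525.82284431   0.         277.22186399]
 [  0.         525.82284431 211.28487811]
 [  0.           0.           1.        ]] [-0.01976985  0.          0.          0.          0.        ] [[ 0.94113278 -0.33789298  0.00987013]
 [-0.23857923 -0.68463288 -0.68873636]
 [ 0.2394766   0.64583756 -0.7249447 ]] [-434.0976121   323.33157263 1140.74747944]
top [[510.4611669    0.         279.65493916]
 [  0.         510.4611669  214.90951799]
 [  0.           0.           1.        ]] [0.05997858 0.         0.         0.         0.        ] [[-1.07259326e-02 -9.99942407e-01 -3.71297399e-04]
 [-9.81940372e-01  1.06029725e-02 -1.88893312e-01]
 [ 1.88886370e-01 -1.66146504e-03 -9.81997545e-01]] [ 179.64325828  526.53865406 1041.66995923]
```

View pics/side0.png

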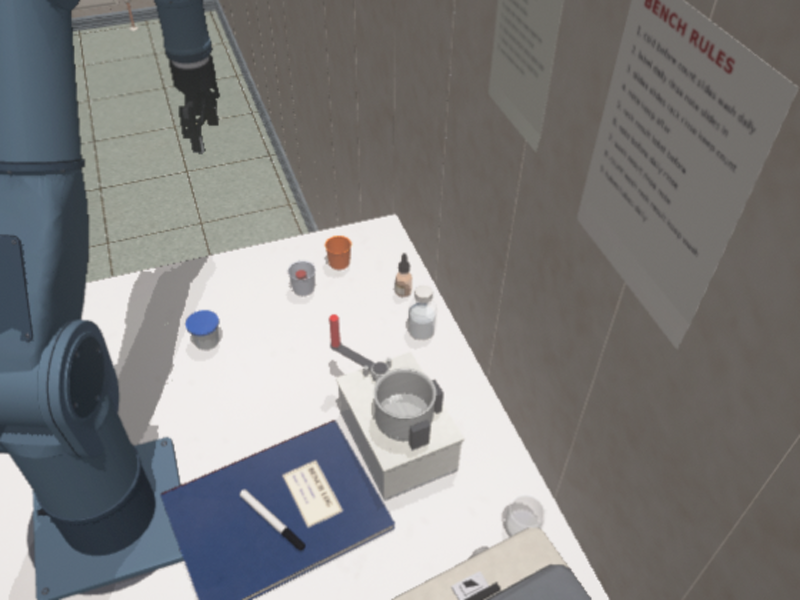

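View pics/top0.png

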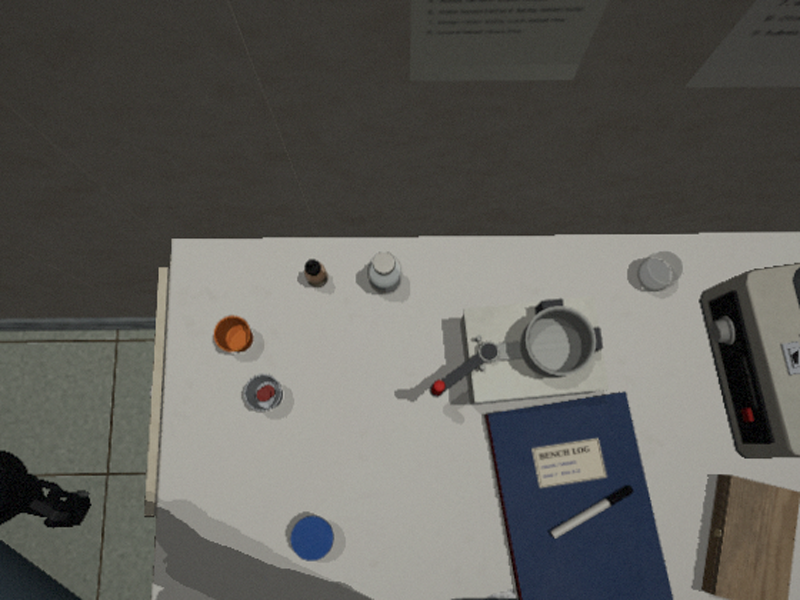

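The side view shows the grey cup at (302,278) with red inside, the handle top at (335,319) and the hopper mouth at about (405,392). The top view shows the cup at (263,394), hopper mouth at (559,341), pivot at (489,351) and handle top at (438,386).

```bash
cat > h.py <<'E'
import numpy as np,cv2,pickle
def ray(f,uv,z):
    """800x600-picture pixel -> world point at height z"""
    uv=(np.array(uv,float)+.5)*.7-.5
    n=cv2.undistortPoints(uv.reshape(1,1,2),f['intrinsics'],f['dist'])[0,0]
    d=f['R'].T@np.array([n[0],n[1],1]); c=-f['R'].T@f['t']
    return c+d*(z-c[2])/d[2]
def proj(f,X):
    p,_=cv2.projectPoints(np.array(X,float).reshape(-1,3),cv2.Rodrigues(f['R'])[0],f['t'],f['intrinsics'],f['dist'])
    return (p[:,0]+.5)/.7-.5
E
python3 - <<'E'
from h import *
T=pickle.load(open('top0.pkl','rb'));S=pickle.load(open('side0.pkl','rb'))
for n,f,uv,z in [('cup rim',T,(263,391),52),('cup rim',S,(302,270),52),('hop',T,(559,341),160),('hop',S,(405,390),160),('lev',T,(438,385),178),('lev',S,(335,319),178),('reag',T,(383,263),106),('reag',S,(424,293),106),('drop',T,(313,267),102),('drop',S,(404,258),102),('piv',T,(489,351),125),('piv',S,(380,368),125),('orange',T,(233,330),52),('deckcornerNL',T,(473,403),94),('deckNR',T,(608,389),94),('deckFL',T,(464,310),94),('deckNL',S,(340,383),94),('blue',T,(312,535),40)]:
    print(n,ray(f,uv,z).round(1))
ims=[]
for f,(x,y) in((T,(184,276)),(S,(211,192)),(T,(360,240)),(S,(270,260))):
    a=f['frame'][y-40:y+40,x-53:x+53,::-1]; ims.append(cv2.resize(a,(400,300),interpolation=cv2.INTER_CUBIC))
cv2.imwrite('pics/c.png',np.vstack([np.hstack(ims[:2]),np.hstack(ims[2:])]))
E
```

```text
cup rim [405.8 374.7  52. ]
cup rim [401.7 369.6  52. ]
hop [459.4 -36.9 160. ]
hop [459.4 -38.6 160. ]
lev [401.1 125.9 178. ]
lev [398.4 115.4 178. ]
reag [582.6 197.4 106. ]
reag [579.3 187.1 106. ]
drop [578.8 298.2 102. ]
drop [578.5 287.2 102. ]
piv [451.4  52.  125. ]
piv [446.8  39.2 125. ]
orange [496.4 421.3  52. ]
deckcornerNL [382.5  73.   94. ]
deckNR [ 400.5 -115.9   94. ]
deckFL [515.   81.9  94. ]
deckNL [384.4  54.8  94. ]
blue [203.1 301.8  40. ]
```

View pics/c.png

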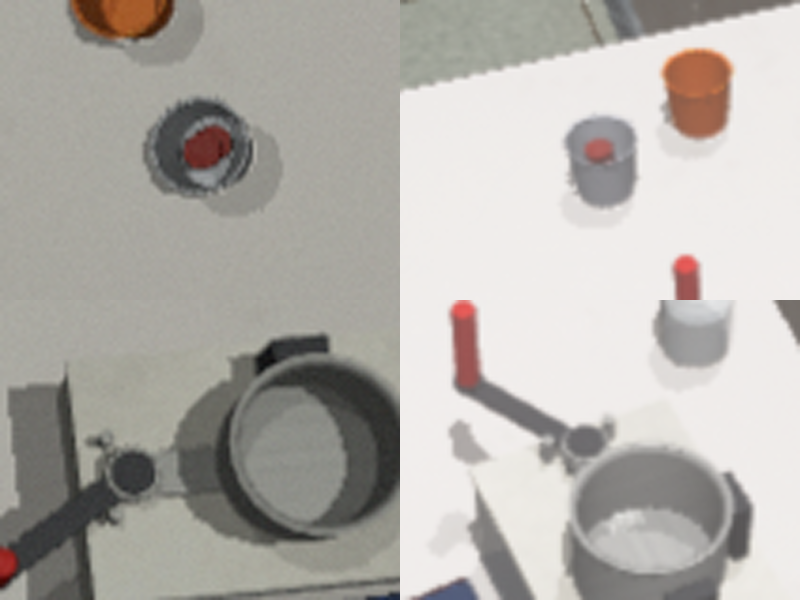

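Run:
```python
from h import *
from scipy.spatial.transform import Rotation as R
T=pickle.load(open('top0.pkl','rb'));S=pickle.load(open('side0.pkl','rb'))
print(proj(S,[[400,126,178],[404,373,52],[459,-37,160],[579,290,102]]).round(0), proj(T,[[400,126,178],[404,373,52],[459,-37,160]]).round(0))
q0=R.from_quat([0,.228327,.973584,0],scalar_first=False) if 0 else R.from_quat([.228327,.973584,0,0])
u=np.array([.731,.682,0]);u/=np.linalg.norm(u)
D=R.from_rotvec(-np.radians(65)*u)*R.from_rotvec([0,0,-.36])
print(D.as_rotvec().round(3)); print((D*q0).as_matrix().round(3))
```

```text
[[334. 314.]
 [303. 269.]
 [404. 389.]
 [404. 257.]] [[438. 386.]
 [264. 392.]
 [559. 341.]]
[-0.681 -0.914 -0.32 ]
[[-0.288  0.731  0.618]
 [ 0.309  0.682 -0.663]
 [-0.906  0.001 -0.423]]
```

Request:
apply_moves --deltas '[[[3.5,-12.3,-2,-0.68,-0.91,-0.32,0],[3.5,-12.3,-2,-0.68,-0.91,-0.32,0],[3.5,-12.3,-2,-0.68,-0.91,-0.32,0],[3.5,-12.3,-2,-0.68,-0.91,-0.32,0],[3.5,-12.3,-2,-0.68,-0.91,-0.32,0],[3.5,-12.3,-2,-0.68,-0.91,-0.32,0],[3.5,-12.3,-2,-0.68,-0.91,-0.32,0],[3.5,-12.3,-2,-0.68,-0.91,-0.32,0],[3.5,-12.3,-2,-0.68,-0.91,-0.32,0],[3.5,-12.3,-2,-0.68,-0.91,-0.32,0],[3.5,-12.3,-2,-0.68,-0.91,-0.32,0],[3.5,-12.3,-2,-0.68,-0.91,-0.32,0]]]'

```text
clock: 1.1
eef_pos: [323.8, 459.2, 224.4]
tool_rot: [0.491, 0.336, 0.775, -0.215]
contact_force: [0.3, 0.1, 0.7]
grip_width: 85.4
```

```bash
cat >> h.py <<'E'
from scipy.spatial.transform import Rotation as Ro
def st():
    from cell import arm
    s=arm.observe(); M=Ro.from_quat(s['tool_rot'],scalar_first=True)
    print('t',round(s['clock'],2),'q',s['qpos'].round(2),'p',s['eef_pos'].round(1),'F',s['contact_force'].round(1),'w',round(s['grip_width'],1))
    print(M.as_matrix().round(3)); return s,M
E
python3 -c "
from h import *
st()"
```

```text
t 1.1 q [-1.68  0.87  0.36  1.56  0.59  1.52 -0.87] p [323.8 459.2 224.4] F [0.3 0.1 0.7] w 85.4
[[-0.293  0.731  0.617]
 [ 0.31   0.682 -0.662]
 [-0.905 -0.003 -0.426]]
```

Request:
apply_moves --deltas '[[[0,0,-4,0,0,0,0],[0,0,-8,0,0,0,0],[0,0,-11,0,0,0,0],[0,0,-14,0,0,0,0],[1.4,-1.5,-15,0,0,0,0],[3,-3.2,-16,0,0,0,0],[4.5,-4.8,-17,0,0,0,0],[5.8,-6.2,-18,0,0,0,0],[7.2,-7.7,-19,0,0,0,0],[8.4,-9,-19.6,0,0,0,0],[8.4,-9,-19.6,0,0,0,0],[8.4,-9,-19.6,0,0,0,0]]]'

```text
clock: 2.1
eef_pos: [409.1, 368.4, 30.5]
tool_rot: [0.49, 0.338, 0.774, -0.214]
contact_force: [-0.5, 0.9, -0.0]
grip_width: 85.3
```

```bash
cat >> h.py <<'E'
def pic(name,u,v,w=160):
    """both cameras, crops centred on original pixels u (top) and v (side), side by side"""
    from cell import arm
    o=[]
    for n,c in(('top',u),('side',v)):
        f=arm.grab_frame(n); h=int(w*.75/2)*2
        x=int(np.clip(c[0]-w/2,0,560-w)); y=int(np.clip(c[1]-h/2,0,420-h))
        o.append(cv2.resize(f['frame'][y:y+h,x:x+w,::-1],(400,300),interpolation=cv2.INTER_CUBIC)); print(n,x,y,400/w)
    cv2.imwrite(f'pics/{name}.png',np.hstack(o))
E
python3 -c "
from h import *
st();pic('g1',(184,270),(211,190))"
```

```text
t 2.1 q [-1.55  1.14  0.36  1.68  0.64  1.15 -1.05] p [409.1 368.4  30.5] F [-0.5  0.9 -0. ] w 85.3
[[-0.29   0.734  0.614]
 [ 0.313  0.68  -0.663]
 [-0.904 -0.    -0.427]]
top 104 210 2.5
side 131 130 2.5
```

View pics/g1.png

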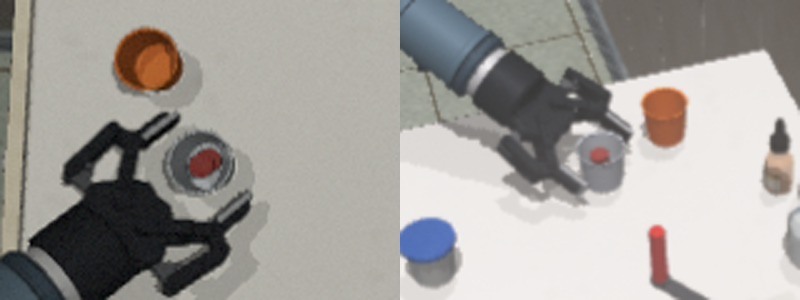

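The cup sits between the open fingers, about 5 mm ahead of the pad centres, and the pads swing forward as they close. The orange cup is clear, so I'm closing now.

Request:
apply_moves --deltas '[[[0.2,-0.2,0,0,0,0,0.3],[0.2,-0.2,0,0,0,0,0.6],[0.2,-0.2,0,0,0,0,1],[0.2,-0.2,0,0,0,0,1],[0.2,-0.2,0,0,0,0,1],[0.2,-0.2,0,0,0,0,1],[0.2,-0.2,0,0,0,0,1],[0.2,-0.2,0,0,0,0,1],[0.2,-0.2,0,0,0,0,1],[0.2,-0.2,0,0,0,0,1]]]'

```text
clock: 3.03
eef_pos: [410.1, 367.6, 29.8]
tool_rot: [0.491, 0.337, 0.774, -0.214]
contact_force: [-1.7, 2.3, 5.4]
grip_width: 50.1
```

```bash
python3 -c "
from h import *
st()"
```

```text
t 3.03 q [-1.55  1.14  0.37  1.68  0.64  1.14 -1.05] p [410.1 367.6  29.8] F [-1.7  2.3  5.4] w 50.1
[[-0.291  0.731  0.617]
 [ 0.311  0.682 -0.662]
 [-0.905 -0.001 -0.426]]
```

```bash
python3 -c "
from h import *
u=np.array([.996,-.087,0])
print((Ro.from_rotvec(-.436*u)*Ro.from_rotvec([0,0,-.838])).as_rotvec().round(3))"
```

```text
[-0.424 -0.146 -0.824]
```

Request:
apply_moves --deltas '[[[0,0,1,0,0,0,1],[0,0,3,0,0,0,1],[0,0,6,0,0,0,1],[0,0,10,0,0,0,1],[0,0,14,0,0,0,1],[0,0,17,0,0,0,1],[0,0,20,0,0,0,1],[0,0,20,0,0,0,1]]]'

```text
clock: 3.7
eef_pos: [411.5, 368.0, 234.6]
tool_rot: [0.491, 0.339, 0.774, -0.211]
contact_force: [0.6, 1.9, -0.8]
grip_width: 49.8
```

Request:
apply_moves --deltas '[[[0.4,-2,0.3,-0.02,-0.01,-0.04,1],[0.9,-5,0.5,-0.05,-0.02,-0.1,1],[1.3,-8.5,0.5,-0.09,-0.03,-0.17,1],[1.8,-12,0.5,-0.125,-0.043,-0.243,1],[2.2,-15.5,0.5,-0.16,-0.056,-0.315,1],[2.6,-19,0.5,-0.2,-0.068,-0.386,1],[3,-22.5,0.5,-0.235,-0.081,-0.457,1],[3.3,-26,0.5,-0.27,-0.094,-0.528,1],[3.7,-29.5,0.5,-0.31,-0.106,-0.6,1],[4.1,-33,0.5,-0.345,-0.12,-0.67,1],[4.4,-36.5,0.5,-0.38,-0.13,-0.74,1],[4.7,-39,0.5,-0.407,-0.14,-0.79,1],[4.8,-40.6,0.5,-0.424,-0.146,-0.824,1],[4.8,-40.6,0.5,-0.424,-0.146,-0.824,1],[4.8,-40.6,0.5,-0.424,-0.146,-0.824,1]]]'

```text
clock: 4.95
eef_pos: [456.5, -41.6, 234.4]
tool_rot: [-0.475, -0.523, -0.477, 0.523]
contact_force: [-0.1, 0.7, -0.5]
grip_width: 49.9
```

```bash
python3 -c "
from h import *
st();pic('g2',(380,220),(280,240),240)"
```

```text
t 4.95 q [-1.1   1.1   0.68  1.89  0.6   1.4  -0.94] p [456.5 -41.6 234.4] F [-0.1  0.7 -0.5] w 49.9
[[-0.002  0.996 -0.094]
 [ 0.001 -0.094 -0.996]
 [-1.    -0.002 -0.   ]]
top 260 130 1.6666666666666667
side 160 150 1.6666666666666667
```

View pics/g2.png

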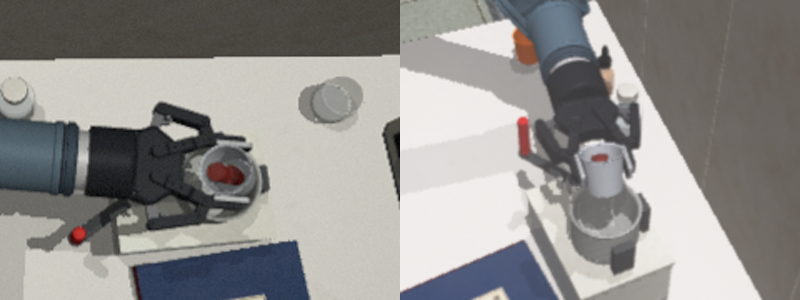

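The gripped cup, with both stoppers in it, is over the hopper, and the gripper clears the lever. Next is a small roll to find which way joint 7 turns.

Request:
apply_moves --deltas '[[[0,0,0,-0.01,-0.1,0,1],[0,0,0,-0.02,-0.2,0,1],[0,0,0,-0.03,-0.3,0,1],[0,0,0,-0.03,-0.3,0,1]]]'

```text
clock: 5.38
eef_pos: [457.8, -37.5, 234.0]
tool_rot: [0.551, 0.587, 0.394, -0.442]
contact_force: [0.5, -0.5, -0.9]
grip_width: 49.9
```

```bash
python3 -c "
from h import *
st()"
```

```text
t 5.38 q [-1.16  1.14  0.76  1.89  0.55  1.36 -1.19] p [457.8 -37.5 234. ] F [ 0.5 -0.5 -0.9] w 49.9
[[ 0.298  0.951 -0.085]
 [-0.024 -0.081 -0.996]
 [-0.954  0.299 -0.001]]
```

Request:
apply_moves --deltas '[[[0,0,0,0.01,0.12,0,1],[-0.1,0,0,0.02,0.24,0,1],[-0.2,0,0,0.03,0.36,0,1],[-0.3,0,0,0.045,0.48,0,1],[-0.4,0,0,0.056,0.6,0,1],[-0.5,0,0,0.068,0.72,0,1],[-0.6,0,-0.2,0.079,0.84,0,1],[-0.6,0,-0.4,0.09,0.96,0,1],[-0.6,0,-0.6,0.1,1.08,0,1],[-0.6,0,-0.8,0.113,1.2,0,1],[-0.6,0,-1,0.124,1.32,0,1],[-0.6,0,-1,0.135,1.44,0,1],[-0.6,0,-1,0.15,1.6,0,1],[-0.6,0,-1,0.15,1.6,0,1]]]'

```text
clock: 6.55
eef_pos: [452.0, -38.3, 224.5]
tool_rot: [-0.057, -0.123, -0.699, 0.702]
contact_force: [0.2, 0.0, -1.0]
grip_width: 50.0
```

```bash
python3 -c "
from h import *
st()"
```

```text
t 6.55 q [-0.89  0.99  0.37  1.88  0.75  1.57  0.18] p [452.  -38.3 224.5] F [ 0.2  0.  -1. ] w 50.0
[[-0.963  0.251 -0.094]
 [ 0.092 -0.017 -0.996]
 [-0.252 -0.968 -0.007]]
```

Request:
apply_moves --deltas '[[[0,0,0,0.01,0.12,0,1],[0,0,0,0.02,0.24,0,1],[0,0,0,0.03,0.36,0,1],[0,0,0,0.045,0.48,0,1],[0,0,0,0.056,0.6,0,1],[0,0,0,0.068,0.72,0,1],[0,0,0,0.079,0.84,0,1],[0.1,0,0,0.09,0.96,0,1],[0.2,0,0,0.1,1.08,0,1],[0.3,0,0,0.113,1.2,0,1],[0.4,0,0,0.124,1.32,0,1],[0.5,0,0,0.135,1.44,0,1],[0.6,0,0,0.15,1.6,0,1],[0.6,0,0,0.163,1.75,0,1],[0.6,0,0,0.163,1.75,0,1],[0.6,0,0,0.163,1.75,0,1],[0.6,0,0,0.163,1.75,0,1],[0.6,0,0,0.163,1.75,0,1]]]'

```text
clock: 8.05
eef_pos: [458.1, -38.5, 224.5]
tool_rot: [-0.505, -0.453, 0.541, -0.496]
contact_force: [0.1, -0.0, 0.3]
grip_width: 49.7
```

```bash
python3 -c "
from h import *
st();pic('g3',(380,220),(280,260),160)"
```

```text
t 8.05 q [-0.63  0.95  0.03  1.85  0.89  1.78  1.78] p [458.1 -38.5 224.5] F [ 0.1 -0.   0.3] w 49.7
[[-0.078 -0.992 -0.098]
 [ 0.01   0.097 -0.995]
 [ 0.997 -0.079  0.003]]
top 300 160 2.5
side 200 200 2.5
```

View pics/g3.png

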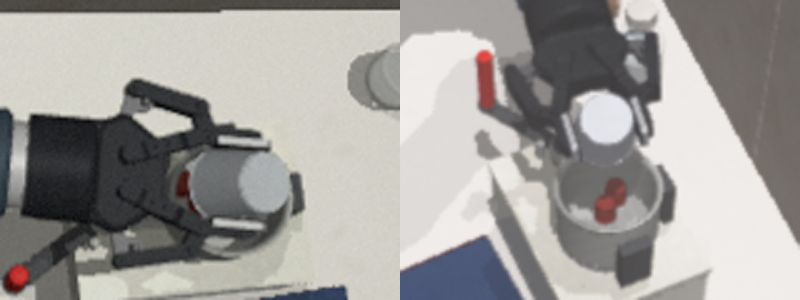

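The side view shows both red stoppers on the shutter, at about (605,210) and (615,190), and the cup is empty. Next I'll roll back the same way.

Request:
apply_moves --deltas '[[[0,0,0.2,-0.01,-0.12,0,1],[0,0,0.4,-0.02,-0.24,0,1],[0,0,0.6,-0.03,-0.36,0,1],[0,0,0.8,-0.045,-0.48,0,1],[0,0,1,-0.056,-0.6,0,1],[0,0,1,-0.068,-0.72,0,1],[0,0,1,-0.079,-0.84,0,1],[0,0,1,-0.09,-0.96,0,1],[0,0,1,-0.1,-1.08,0,1],[0,0,1,-0.113,-1.2,0,1],[0,0,1,-0.124,-1.32,0,1],[0,0,1,-0.135,-1.44,0,1],[0,0,1,-0.15,-1.6,0,1],[0,0,1,-0.163,-1.75,0,1],[0,0,1,-0.163,-1.75,0,1]]]'

```text
clock: 9.4
eef_pos: [458.1, -38.4, 234.3]
tool_rot: [-0.062, -0.129, -0.698, 0.702]
contact_force: [-0.4, -0.7, -0.3]
grip_width: 49.9
```

```bash
python3 -c "
from h import *
s,M=st()
# wanted: pose with cup upright at hopper-heading, then original grasp pose
G=Ro.from_quat([.491,.337,.774,-.214],scalar_first=True)
print((G*M.inv()).as_rotvec().round(3), ((410.6,367,31)-s['eef_pos']).round(1))
# staged via roll-back to level pose
L=Ro.from_quat([-.475,-.523,-.477,.523],scalar_first=True)
print((L*M.inv()).as_rotvec().round(3),(G*L.inv()).as_rotvec().round(3))
"
```

```text
t 9.4 q [-0.88  0.97  0.37  1.87  0.76  1.58  0.17] p [458.1 -38.4 234.3] F [-0.4 -0.7 -0.3] w 49.9
[[-0.959  0.267 -0.094]
 [ 0.092 -0.019 -0.996]
 [-0.268 -0.963 -0.006]]
[ 0.765 -1.094  0.426] [ -47.5  405.4 -203.3]
[-0.125 -1.291 -0.005] [0.428 0.144 0.829]
```

Roll to level, then the swing back to above the cup's original spot.

Request:
apply_moves --deltas '[[[0,0,0,-0.012,-0.12,0,1],[0,0,0,-0.024,-0.24,0,1],[0,0,0,-0.036,-0.36,0,1],[0,0,0,-0.048,-0.48,0,1],[0,0,0,-0.06,-0.6,0,1],[0,0,0,-0.07,-0.72,0,1],[0,0,0,-0.08,-0.84,0,1],[0,0,0,-0.092,-0.96,0,1],[0,0,0,-0.105,-1.08,0,1],[0,0,0,-0.116,-1.2,0,1],[0,0,0,-0.125,-1.291,-0.005,1],[0,0,0,-0.125,-1.291,-0.005,1],[0,0,0,-0.125,-1.291,-0.005,1]]]'

```text
clock: 10.48
eef_pos: [458.1, -38.5, 234.3]
tool_rot: [-0.473, -0.521, -0.48, 0.525]
contact_force: [-0.0, -0.0, -1.0]
grip_width: 49.8
```

Request:
apply_moves --deltas '[[[-0.2,1.6,0,0.017,0.006,0.033,1],[-0.5,4.5,0,0.047,0.016,0.09,1],[-0.9,8,0,0.085,0.028,0.163,1],[-1.3,11.5,0,0.12,0.041,0.235,1],[-1.8,15,0,0.158,0.053,0.307,1],[-2.2,18.5,0,0.195,0.066,0.378,1],[-2.6,22,0,0.232,0.078,0.45,1],[-3,25.5,0,0.27,0.09,0.52,1],[-3.4,29,0,0.306,0.103,0.593,1],[-3.8,32.5,0,0.343,0.115,0.665,1],[-4.2,36,0,0.38,0.128,0.736,1],[-4.6,39,0,0.41,0.138,0.797,1],[-4.8,40.5,0,0.428,0.144,0.829,1],[-4.8,40.5,0,0.428,0.144,0.829,1],[-4.8,40.5,0,0.428,0.144,0.829,1],[-4.8,40.5,0,0.428,0.144,0.829,1]]]'

```text
clock: 11.82
eef_pos: [410.8, 363.7, 234.4]
tool_rot: [0.49, 0.335, 0.775, -0.218]
contact_force: [-0.8, -0.0, 0.4]
grip_width: 49.9
```

```bash
python3 -c "
from h import *
s,M=st()
G=Ro.from_quat([.491,.337,.774,-.214],scalar_first=True)
print((G*M.inv()).as_rotvec().round(3), ((410.6,367,31)-s['eef_pos']).round(1))
"
```

```text
t 11.82 q [-1.58  0.78  0.41  1.76  0.7   1.35 -0.86] p [410.8 363.7 234.4] F [-0.8 -0.   0.4] w 49.9
[[-0.295  0.732  0.614]
 [ 0.306  0.681 -0.666]
 [-0.905 -0.009 -0.425]]
[ 0.007 -0.005  0.   ] [-2.000e-01  3.300e+00 -2.034e+02]
```

Request:
apply_moves --deltas '[[[0,0.3,-3,0,0,0,1],[0,0.3,-7,0,0,0,1],[0,0.3,-11,0,0,0,1],[0,0.3,-14.5,0,0,0,1],[0,0.3,-17,0,0,0,1],[0,0.3,-18.7,0,0,0,1],[0,0.3,-19.4,0,0,0,1],[0,0.3,-19.9,0,0,0,1],[0,0.3,-20.2,0,0,0,1],[0,0.3,-20.3,0,0,0,1],[0,0.3,-20.3,0,0,0,1]]]'

```text
clock: 12.73
eef_pos: [410.4, 369.3, 32.1]
tool_rot: [0.49, 0.335, 0.776, -0.215]
contact_force: [0.6, 0.3, -0.7]
grip_width: 49.7
```

Request:
apply_moves --deltas '[[[0,0,-0.1,0,0,0,1],[0,0,-0.2,0,0,0,1],[0,0,-0.25,0,0,0,1],[0,0,-0.25,0,0,0,1]]]'

```text
clock: 13.07
eef_pos: [410.2, 369.5, 29.7]
tool_rot: [0.49, 0.334, 0.776, -0.215]
contact_force: [-2.6, 0.9, 5.1]
grip_width: 49.8
```

Request:
apply_moves --deltas '[[[0,0,0,0,0,0,0.5],[0,0,0,0,0,0,0.3],[0,0,0,0,0,0,0],[0,0,0,0,0,0,0],[0,0,0,0,0,0,0],[0,0,0,0,0,0,0],[-0.6,0.7,0.4,0,0,0,0],[-1.8,2,1.3,0,0,0,0],[-3.1,3.3,2.1,0,0,0,0],[-4.6,5,3.2,0,0,0,0],[-6.2,6.7,4.3,0,0,0,0],[-7.4,8,5.1,0,0,0,0],[-7.4,8,9,0,0,0,0],[-7.4,8,13,0,0,0,0],[-7.4,8,17,0,0,0,0],[-7.4,8,19.5,0,0,0,0],[-7.4,8,19.5,0,0,0,0]]]'

```text
clock: 14.48
eef_pos: [336.8, 451.3, 229.4]
tool_rot: [0.49, 0.337, 0.776, -0.212]
contact_force: [-0.9, 0.4, 0.0]
grip_width: 85.5
```

```bash
python3 -c "
from h import *
st();pic('g4',(270,250),(260,220),300)"
```

```text
t 14.48 q [-1.65  0.85  0.34  1.58  0.62  1.51 -0.87] p [336.8 451.3 229.4] F [-0.9  0.4  0. ] w 85.5
[[-0.294  0.73   0.617]
 [ 0.315  0.683 -0.659]
 [-0.903  0.    -0.431]]
top 120 138 1.3333333333333333
side 110 108 1.3333333333333333
```

View pics/g4.png

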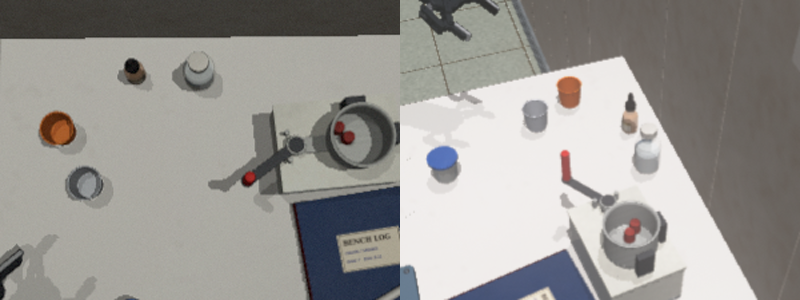

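The cup is back upright and empty at (86,184), both stoppers are in the hopper and both bottles are untouched. Now for the lever.

```bash
python3 -c "
from h import *
s,M=st()
N=Ro.from_matrix(np.array([[-.571,.82,0],[.82,.571,0],[0,0,-1]]).T.T) 
N=Ro.from_matrix(np.column_stack([[-.571,.82,0],[.82,.571,0],[0,0,-1]]))
print((N*M.inv()).as_rotvec().round(3),((402,127,240)-s['eef_pos']).round(1))
T=pickle.load(open('top0.pkl','rb'))
# refine handle: red blob in top image near handle
from cell import arm
for n,z in (('top',178),('side',178)):
    f=arm.grab_frame(n);a=f['frame'].astype(int)
    m=((a[:,:,0]>120)&(a[:,:,1]<60)&(a[:,:,2]<70)).astype(np.uint8)
    k,_,stt,c=cv2.connectedComponentsWithStats(m)
    for i in range(1,k):
        if stt[i,4]>15: print(n,stt[i],c[i].round(1),ray(f,(c[i]+.5)/.7-.5,z).round(1))
    print(n,(proj(f,[[400,126,118],[400,126,178],[400,126,156]])*.7).round(1))
"
```

```text
t 14.58 q [-1.65  0.86  0.34  1.58  0.61  1.51 -0.87] p [335.5 449.9 224.6] F [-0.4  0.3 -0.3] w 85.3
[[-0.297  0.73   0.616]
 [ 0.31   0.684 -0.661]
 [-0.903 -0.006 -0.429]]
[ 0.88   0.706 -0.132] [  66.5 -322.9   15.4]
top [304 266   7   8  41] [307.  269.6] [400.6 124.8 178. ]
top [[305.  272.6]
 [306.5 270.1]
 [305.9 271.1]]
side [[235.1 237.2]
 [233.8 219.9]
 [234.3 226.4]]
```

Request:
apply_moves --deltas '[[[0.4,-1.6,0.5,0.06,0.05,-0.01,0],[1,-4.5,1,0.15,0.12,-0.02,0],[1.6,-8,1.5,0.24,0.19,-0.035,0],[2.3,-11.5,1.7,0.33,0.265,-0.05,0],[3,-15,1.7,0.42,0.34,-0.063,0],[3.8,-18.5,1.7,0.51,0.41,-0.077,0],[4.5,-22,1.7,0.6,0.48,-0.09,0],[5.2,-25.5,1.7,0.7,0.56,-0.105,0],[6,-29,1.7,0.79,0.635,-0.12,0],[6.6,-32.4,1.7,0.88,0.706,-0.132,0],[6.6,-32.4,1.7,0.88,0.706,-0.132,0],[6.6,-32.4,1.7,0.88,0.706,-0.132,0],[6.6,-32.4,1.7,0.88,0.706,-0.132,0]]]'

```text
clock: 15.77
eef_pos: [402.3, 122.7, 240.1]
tool_rot: [0.001, 0.465, 0.885, -0.002]
contact_force: [0.4, -0.7, -0.0]
grip_width: 85.2
```

```bash
python3 -c "
from h import *
s,M=st()
N=Ro.from_matrix(np.column_stack([[-.571,.82,0],[.82,.571,0],[0,0,-1]]))
print((N*M.inv()).as_rotvec().round(3),((402,127,151)-s['eef_pos']).round(1))
"
```

```text
t 15.77 q [-0.79  0.15  0.43  2.13 -0.08  0.87  0.28] p [402.3 122.7 240.1] F [ 0.4 -0.7 -0. ] w 85.2
[[-0.567  0.824 -0.001]
 [ 0.824  0.567 -0.004]
 [-0.003 -0.003 -1.   ]]
[ 0.004 -0.001  0.005] [ -0.3   4.3 -89.1]
```

Request:
apply_moves --deltas '[[[0,0.3,-2,0,0,0,0],[0,0.4,-4.5,0,0,0,0],[0,0.4,-6.5,0,0,0,0],[0,0.4,-8,0,0,0,0],[0,0.4,-8.9,0,0,0,0],[0,0.4,-8.9,0,0,0,0]]]'

```text
clock: 16.27
eef_pos: [400.0, 129.9, 149.7]
tool_rot: [-0.0, 0.461, 0.887, -0.003]
contact_force: [-0.3, -0.5, 0.1]
grip_width: 85.5
```

```bash
python3 -c "
from h import *
st();pic('g5',(320,260),(240,230),160)"
```

```text
t 16.27 q [-0.75  0.32  0.38  2.21 -0.19  0.64  0.38] p [400.  129.9 149.7] F [-0.3 -0.5  0.1] w 85.5
[[-0.575  0.818 -0.004]
 [ 0.818  0.575 -0.005]
 [-0.002 -0.006 -1.   ]]
top 240 200 2.5
side 160 170 2.5
```

View pics/g5.png

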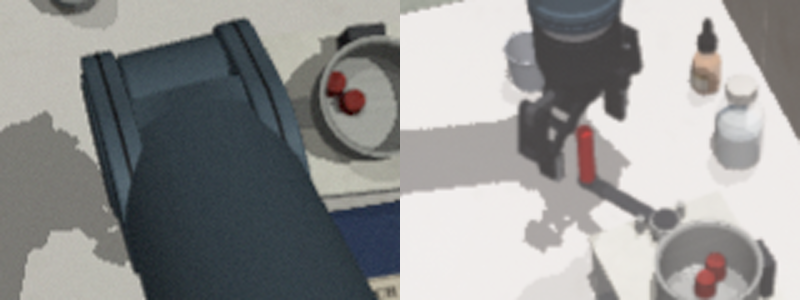

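The handle is between the fingers, about 5 mm off centre along the pads. I'll correct that and close.

Request:
apply_moves --deltas '[[[0.2,-0.4,0,0,0,0,0.2],[0.2,-0.4,0,0,0,0,0.5],[0.2,-0.4,0,0,0,0,0.7],[0.2,-0.4,0,0,0,0,1],[0.2,-0.4,0,0,0,0,1],[0.2,-0.4,0,0,0,0,1],[0.2,-0.4,0,0,0,0,1],[0.2,-0.4,0,0,0,0,1],[0.2,-0.4,0,0,0,0,1],[0.2,-0.4,0,0,0,0,1],[0.2,-0.4,0,0,0,0,1]]]'

```text
clock: 17.28
eef_pos: [403.6, 125.0, 152.0]
tool_rot: [0.0, 0.462, 0.887, -0.001]
contact_force: [-4.0, -0.2, 6.5]
grip_width: 14.5
```

```bash
python3 -c "
from h import *
s,M=st()
P=np.array([451.5,52.5]); r=s['eef_pos'][:2]-P; print(np.hypot(*r))
for a in np.linspace(0,1.05,8)[1:]:
    c,k=np.cos(-a),np.sin(-a); print(round(a,3),(np.array([[c,-k],[k,c]])@r-r).round(1))
"
```

```text
t 17.28 q [-0.74  0.32  0.39  2.21 -0.19  0.65  0.4 ] p [403.6 125.  152. ] F [-4.  -0.2  6.5] w 14.5
[[-0.573  0.82  -0.   ]
 [ 0.82   0.573 -0.002]
 [-0.002 -0.001 -1.   ]]
86.9404665480815
0.15 [11.4  6.3]
0.3 [23.6 10.9]
0.45 [36.3 13.6]
0.6 [49.3 14.4]
0.75 [62.3 13.2]
0.9 [75.  10.1]
1.05 [87.   5.1]
```

Request:
apply_moves --deltas '[[[0.55,0.35,0,0,0,-0.075,1],[1.1,0.6,0,0,0,-0.15,1],[1.75,0.9,0,0,0,-0.225,1],[2.4,1.1,0,0,0,-0.3,1],[3,1.25,0,0,0,-0.375,1],[3.6,1.35,0,0,0,-0.45,1],[4.3,1.4,0,0,0,-0.525,1],[4.9,1.4,0,0,0,-0.6,1],[5.6,1.4,0,0,0,-0.675,1],[6.2,1.3,0,0,0,-0.75,1],[6.9,1.15,0,0,0,-0.825,1],[7.5,1,0,0,0,-0.9,1],[7.5,1,0,0,0,-0.9,1],[7.5,1,0,0,0,-0.9,1]]]'

```text
clock: 18.45
eef_pos: [478.6, 135.1, 152.0]
tool_rot: [-0.0, 0.802, 0.598, -0.002]
contact_force: [-5.0, -1.5, 8.7]
grip_width: 14.9
```

```bash
python3 -c "
from h import *
s,M=st()
r=s['eef_pos'][:2]-[451.5,52.5]; print(np.hypot(*r),'ang from y', np.degrees(np.arctan2(r[0],r[1]))+np.degrees(.085))
"
```

```text
t 18.45 q [-0.83  0.47  0.59  2.04 -0.38  0.74 -0.3 ] p [478.6 135.1 152. ] F [-5.  -1.5  8.7] w 14.9
[[ 0.286  0.958 -0.003]
 [ 0.958 -0.286 -0.002]
 [-0.003 -0.002 -1.   ]]
86.92706151358517 ang from y 23.002137256059864
```

Request:
apply_moves --deltas '[[[0.3,-0.1,0,0,0,-0.03,1],[0.5,-0.2,0,0,0,-0.06,1],[0.75,-0.3,0,0,0,-0.09,1],[0.95,-0.4,0,0,0,-0.11,1],[0.95,-0.4,0,0,0,-0.11,1],[0.95,-0.4,0,0,0,-0.11,1]]]'

```text
clock: 18.95
eef_pos: [487.7, 131.7, 152.0]
tool_rot: [-0.0, 0.833, 0.553, -0.002]
contact_force: [-4.7, 0.3, 8.5]
grip_width: 14.2
```

Request:
apply_moves --deltas '[[[0.2,-0.1,0,0,0,-0.02,1],[0.3,-0.15,0,0,0,-0.03,1],[0.3,-0.15,0,0,0,-0.03,1],[0.3,-0.15,0,0,0,-0.03,1]]]'

```text
clock: 19.28
eef_pos: [489.3, 130.9, 152.0]
tool_rot: [-0.002, 0.841, 0.541, -0.003]
contact_force: [-9.1, 3.2, 13.1]
grip_width: 14.4
```

Request:
apply_moves --deltas '[[[0.1,-0.05,0,0,0,0,1],[0.2,-0.1,0,0,0,0,1],[0.2,-0.1,0,0,0,0,1],[0.2,-0.1,0,0,0,0,1],[0.2,-0.1,0,0,0,0,1]]]'

```text
clock: 19.7
eef_pos: [489.6, 130.8, 152.0]
tool_rot: [-0.003, 0.841, 0.541, -0.004]
contact_force: [-15.8, 5.1, 19.4]
grip_width: 14.6
```

```bash
python3 -c "
from h import *
s,M=st()
r=s['eef_pos'][:2]-[451.5,52.5]; print(np.hypot(*r),'ang', np.degrees(np.arctan2(r[0],r[1]))+np.degrees(.085))
pic('g6',(350,230),(270,250),200)"
```

```text
t 19.7 q [-0.83  0.5   0.62  2.01 -0.42  0.77 -0.39] p [489.6 130.8 152. ] F [-15.8   5.1  19.4] w 14.6
[[ 0.414  0.91  -0.01 ]
 [ 0.91  -0.414  0.001]
 [-0.003 -0.01  -1.   ]]
87.09025127307132 ang 30.79534621161484
top 250 155 2.0
side 170 175 2.0
```

View pics/g6.png

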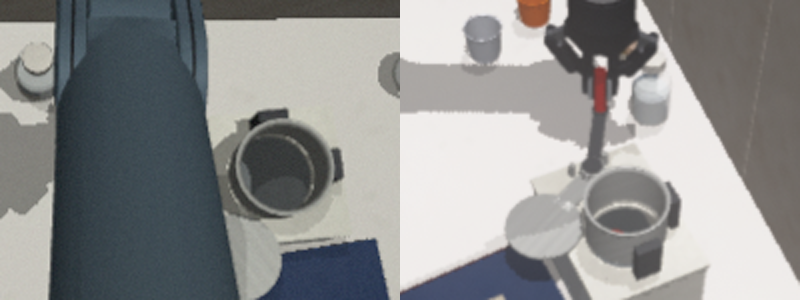

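Request:
apply_moves --deltas '[[[0,0,0,0,0,0,1],[0,0,0,0,0,0,1],[0,0,0,0,0,0,1],[0,0,0,0,0,0,1],[0,0,0,0,0,0,1],[0,0,0,0,0,0,1]]]'

```text
clock: 20.3
eef_pos: [489.5, 130.8, 151.9]
tool_rot: [-0.003, 0.841, 0.541, -0.004]
contact_force: [-15.8, 3.8, 19.3]
grip_width: 14.6
```

```bash
python3 -c "
from h import *
st(); pic('g7',(392,240),(284,284),70)
g=cv2.imread('pics/g7.png'); cv2.imwrite('pics/g7.png',np.clip(g*1.8,0,255).astype('uint8'))"
```

```text
t 20.3 q [-0.83  0.5   0.62  2.01 -0.42  0.77 -0.39] p [489.5 130.8 151.9] F [-15.8   3.8  19.3] w 14.6
[[ 0.414  0.91  -0.01 ]
 [ 0.91  -0.414  0.001]
 [-0.003 -0.01  -1.   ]]
top 357 214 5.714285714285714
side 249 258 5.714285714285714
```

View pics/g7.png

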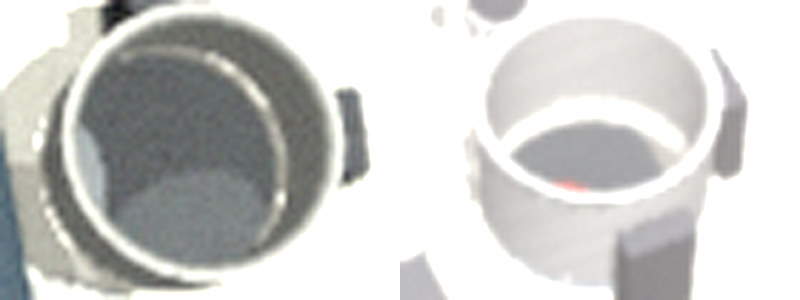

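```bash
python3 -c "
from h import *
from cell import arm
S=arm.grab_frame('side');T=arm.grab_frame('top')
px=lambda u,v:((np.array([u,v])+.5)/.7-.5)
for z in(16,26,60,101,120): print(z,ray(S,px(278.8,290.7),z).round(0), (proj(T,ray(S,px(278.8,290.7),z))*.7).round(0), (ray(S,px(278.8,290.7),z)[:2]-[459,-37]).round(0))
n=lambda f:[f(*c) for c in()]
for c in[(459,-37,160)]: print((proj(T,c)*.7).round(0),(proj(S,c)*.7).round(0))
a=S['frame'][325:375,225:345].astype(int); m=(a[:,:,0]>a[:,:,1]+35); print('red in front window',m.sum(), np.argwhere(m)[:5])
cv2.imwrite('pics/g8.png',cv2.resize(np.clip(S['frame'][240:360,210:370,::-1]*1.3,0,255).astype('uint8'),(800,600),interpolation=cv2.INTER_CUBIC))
"
```

```text
16 [471.  16.  16.] [[353. 243.]] [12. 53.]
26 [468.   9.  26.] [[356. 244.]] [ 9. 46.]
60 [460. -13.  60.] [[370. 245.]] [ 1. 24.]
101 [450. -40. 101.] [[387. 248.]] [-9. -3.]
120 [445. -52. 120.] [[395. 249.]] [-14. -15.]
[[391. 239.]] [[283. 272.]]
red in front window 0 []
```

View pics/g8.png

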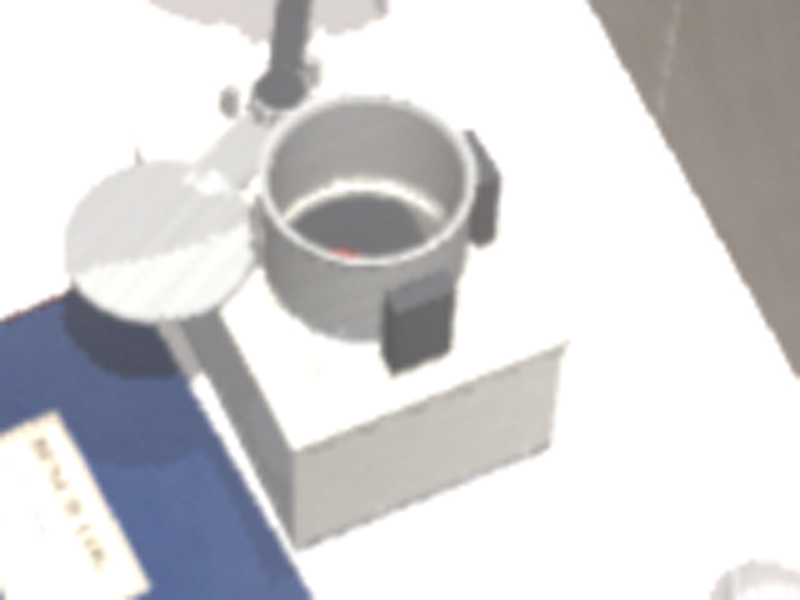

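```bash
python3 -c "
from cell import arm
print(arm.sign_off())"
```

```text
the job is handed in; nothing more can be done
None
```

I handed the job in at about 20 s on the clock, with the gripper still holding the lever against its stop.

**Done:**
- I tipped both stoppers out of the cup into the hopper while the shutter was shut; a picture showed both lying on the shutter.
- I stood the empty cup upright again at its original spot.
- I gripped the red handle and swung it forward along its arc to the stop.

**Last checks:**
- **Lever:** it is at its stop. The last 2 mm of commanded push moved it only 0.3 mm. The sideways force on the handle rose to about 16 N, against about 7.5 N from the spring, and stayed steady over half a second. There was also about 19 N of vertical force on the tool, which I did not explain; it is under the 40 N limit.
- **Shutter:** the pictures show it swung fully out and the hopper empty.
- **Bottles and cup:** both bottles looked untouched after the cup was set down. In the later views the reagent bottle is unmoved and the cup still upright; the dropper bottle is mostly hidden by the gripper.

**Not directly confirmed:** I could see only one stopper on the floor of the box, as a red sliver through the hopper. The second is out of view, presumably hidden under the deck; it was not in the hopper or on the shutter.

The two cameras disagreed by up to about 10 mm in y for the handle. I used the top view, and the grasp confirmed it.

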